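# Push the jar tray home past its spring catch

## Robot

A 6-joint arm with a two-finger parallel gripper is mounted at the origin on a cart in front of the work surface, level with it; the furniture and walls round the work are solid. World frame = base frame: x ahead of the robot, y to its left, z up, the work surface at z = 0. Lengths are in mm, angles in rad, forces in N, time in s.
With the tool pointing down it reaches from about 350 to 875 mm from the base axis. Payload 4.2 kg.
Tool frame: the origin (TCP) lies where the fingers leave the gripper's body, on its centre line; the fingertips stand 73 mm ahead of it and the grasp point (between the pads) lies 54 mm ahead of it; z points along the fingers, y is the direction in which the jaws open and shut (so a half turn about z gives the same grasp; the last joint's range is limited). The gripper opens to 85 mm and grips with 20 to 120 N. Pads are 22 mm wide; open, the fingers measure 114 mm over their backs; the gripper's body (76 mm by 85 mm) begins 54 mm behind the grasp point. The pads swing forward as they close: fully open they stand 13 mm farther back than shut.
Start: joints at [1.546, 0.385, 0.008, 0, -1.194, -0.259], TCP at [174.971, 599.987, 303.912] pointing down, gripper open.
Joint ranges: [-3.14, 3.14], [-1.21, 2.06], [-1.07, 1.41], [-3.16, 2.05], [-2.99, -0.16], [-3.1, 3.1]. Speed limits (rad/s): [2.79, 2.79, 3.14, 3.14, 3.14, 3.14].

## Interface

Orientations are given as a unit quaternion [x, y, z, w].
In Python, from bench import arm gives the robot as it stands.
- The arm moves only by the tool apply_moves, never from a script. Its argument "increments" is a list that holds one entry, the list of rows, each a list of 7 numbers: the shift along the tool's x, y, z scaled (see below), then the turn, a rotation vector about the tool's x, y, z scaled (see below), then the gripper's target within -1 to 1 (fully open at 1, half-way at 0, shut at -1). A call has 1 to 10 rows; each row is the pose to reach, as a shift and turn from the pose commanded when the call began, along the tool's axes at that moment; what a row does not reach only later rows make up. The controller multiplies each number of a shift by 100 mm and each number of a turn by 0.5 rad. A row lasts 1/10 s, in which the tool goes at most 50 mm and 8.59 degrees, less where a joint would pass 70% of its speed; a pose out of reach is approached as far as the arm can. A call with a number of a shift or a turn outside -1 to 1 is refused whole. A call with a gripper value outside its range is refused whole. The fingers move at their own pace and stop on an object; the grip force is fixed at half the most. Time passes only in rows, so rows that repeat a pose let the fingers close. It gives the time, the measured TCP pose, the force and the opening at its end, in the units of the state.
- arm.read_state(): the state, without advancing time (a new reading comes with each control period).
- arm.get_image(name): name is "scene" or "top" or "wrist"; returns a dict with "img" (384x512x3 uint8, red, green, blue), "fx", "fy", "cx", "cy" (pixels), "k1" (the pictures are not rectified: a ray, as slopes to the right and down, at radius r is drawn at 1 + k1 r^2 times it, then the intrinsics apply), "pose" (4x4, takes a point from camera to world coordinates). Camera axes: x right, y up, looking along -z (the intrinsics and any distortion apply to the point x, -y, -z); pixel columns grow to the right and rows downward; lengths in mm; the calibration is good to about 2 mm. A picture is of the moment at which its call begins. There is no depth.
- arm.job_done(): hands the job in, once; it reports no verdict.
Trained networks look in a picture, given as the dict that the camera call returned (one of the last four; its "shot" number tells which), for a name from the list of things; names that differ only in an ending like _2 or _b are one class to them, and where a whole thing is asked for, a point or a joint stands for the part that bears it (a point fixed in the world has none). Each returns a list of dicts, best first, with "conf" (0 to 1); they miss things now and then, are a little off and sometimes report something else, mostly with a low value. They report only what shows in the picture. A call takes as long as a camera call.
- arm.outline_of(label, picture): "pixels" (384x512 bool, what is visible of it) and "box" ([centre column, centre row, width, height] in pixels, round what is visible of it).
- arm.mark_of(label, picture): "at" ([column, row] in pixels: a listed point, or the origin of a listed thing).
The state is a dict: "clock": time; "joints": joint angles; "joint_vel": joint speeds; "joint_efforts": joint torques, N m; "position": TCP position; "ee_rot": TCP orientation; "contact_force": force on the tool from outside, world axes, zero at the start; "wrist_torque": the same for the moment, N m; "gripper_width": finger opening in mm.
Only numpy, scipy, OpenCV 4.12 (cv2) and the standard library are available. Lean on these libraries where they do the work, as an engineer would, in place of code of your own. Each camera call takes 0.05 s, during which the arm holds its last target.

## Task

Put the white jar tray away in its dock: with a fingertip hold the long steel spring catch bar down, and with the bar held down push the tray by its rear lip over the catch tooth until it is fully home against the end stop. Then let go, so that the tooth springs up through the window in the tray and locks it. Only press and push: do not lift the tray or the jars, keep both jars standing in their compartments, and leave the mug and the wooden mill on the board where they are.

Things in the scene. Friction and masses are not known exactly. Their poses are not given: they have to be found in the camera images.
- dock: Fixed dock on the hob cover (cover top z = 0.057): wooden base 310x180x10 mm, origin at the centre of its underside, z up, +x = direction that takes the tray home. Two rails at y +-84 mm (tops 33 mm up, x -95 to +150) whose lips hold the tray's flanges down; rear end open; end stop face at x +140 mm. Steel catch bar along the middle (y 0). The tray runs on the base's top.
- tray: Loose white tray 160 (x) x 152 (y) mm, 0.25-0.5 kg, 2 mm play in the rails; origin at the centre of its underside. Deck 22-28 mm up, bridging the catch bar; 16 mm nose strip at the front, then a window 20x36 mm centred at x +54; jar compartments at x +12, y +-37. Fully home its origin is at dock x +60 mm; starts 40-70 mm short of that; with the catch up the tooth stops it 31 mm short.
- lip (a point): Centre of the rear face of the tray's upright push lip, the face to push on: flat, 124 mm wide, from 23 mm below this point to 11 mm above it. At tray x -80 mm, 45 mm above the tray's underside. Both jars stand 70 mm or more ahead of it.
- catch_pad (a point): On top of the catch bar behind the tray, at dock x -120, y 0 mm; 30 mm above the dock's underside when up, 14 mm when fully down. The bar is flat, 24 mm wide, from dock x -145 to +124 mm, running on under the tray; it goes straight down as one piece wherever pressed, and a fingertip can slide along it behind the lip. Fully down it is still 4 mm above the base beside it.
- tooth_top (a point): Centre of the top of the catch tooth, a block 10 (x) x 24 (y) mm on the bar at dock x +114 mm. Up, its top is 41 mm above the dock's underside, 3 mm above the tray's deck; with the bar down 10 to 16 mm it lies below the deck, so the nose passes over it. Once covered, the tray keeps the bar down until its window comes over the tooth.
- catch (a joint): Travel of the catch bar: 0 up (sprung), 0.016 m fully down on a hard stop. The spring takes about 3 N at the start and 6 N fully down. From 0.010 m down the tray can pass over the tooth; 0.013 m, short of the hard stop, is a good depth to slide along at.
- salt_jar: Spice jar with black cap, 41 mm diameter x 105 mm, loose, 0.11 kg, standing upright in the tray's compartment at tray y = +37 mm; origin at the centre of its underside.
- pepper_jar: Spice jar with dark cap, 44 mm diameter x 105 mm, loose, 0.11 kg, standing upright in the tray's compartment at tray y = -37 mm; origin at the centre of its underside.
- mug: Blue mug 89 x 126 x 97 mm, a bystander near the edge of the hob cover; origin at the centre of its underside.
- mill: Wooden pepper mill 58 mm diameter x 170 mm, a bystander near the edge of the hob cover; origin at the centre of its underside.

How it is judged:
By the outcome, as a careful person would: the job done as asked, in the order asked, and still so for the second after the job is handed in, with the robot touching nothing.
It also fails if it takes over 29 s, if anything falls off the work surface, if the arm or the gripper's body presses on something with over 40 N, if the wrist force passes 120 N, or if a joint passes its speed limit or range.

## Working session

There is one attempt and no reset: what is moved stays moved. The work goes in short steps, Python scripts to look and compute and a tool call to move; the robot and the scene stay as the last step left them, time stands still between calls to the robot, and variables do not carry over. Pictures are saved under pics/ and viewed, and the job is handed in when it is done.

Besides the shell and the picture viewer there is one more tool, called after "Request:" as name(argument=value, ...), one argument or row to a line, values as JSON. apply_moves: Moves the arm, as the interface text tells. Shifts and turns lie within -1 to 1; 1 stands for 100 mm of shift or 0.5 rad of turn. Its arguments: {"type":"object","properties":{"increments":{"type":"array"}},"required":["increments"]}

```bash
ls; mkdir -p pics; cat > h.py <<'E'
import numpy as np, cv2
from bench import arm
def ray(p,uv):
    x=(uv[0]-p['cx'])/p['fx']; y=(uv[1]-p['cy'])/p['fy']
    xd,yd=x,y
    for _ in range(30):
        s=1+p['k1']*(x*x+y*y); x,y=xd/s,yd/s
    T=np.array(p['pose']); d=T[:3,:3]@np.array([x,-y,-1.]); return T[:3,3],d/np.linalg.norm(d)
def onz(p,uv,z):
    o,d=ray(p,uv); return o+d*(z-o[2])/d[2]
def proj(p,X):
    T=np.array(p['pose']); c=T[:3,:3].T@(np.array(X,float)-T[:3,3])
    x,y=c[0]/-c[2],-c[1]/-c[2]; s=1+p['k1']*(x*x+y*y)
    return np.array([p['cx']+p['fx']*x*s,p['cy']+p['fy']*y*s])
def tri(obs):
    A=np.zeros((3,3));b=np.zeros(3)
    for p,uv in obs:
        o,d=ray(p,uv);M=np.eye(3)-np.outer(d,d);A+=M;b+=M@o
    X=np.linalg.solve(A,b); return X,[np.linalg.norm(proj(p,X)-uv) for p,uv in obs]
def save(p,n,s=1.5): cv2.imwrite('pics/'+n+'.png',cv2.resize(p['img'][:,:,::-1],None,fx=s,fy=s))
E
python3 - <<'E'
from h import *
print(arm.read_state())
P={n:arm.get_image(n) for n in('scene','top','wrist')}
for n,p in P.items(): save(p,n+'0')
names=['dock','tray','lip','catch_pad','tooth_top','salt_jar','pepper_jar','mug','mill']
for l in names:
    obs=[]
    for n,p in P.items():
        r=arm.mark_of(l,p)
        if r: print(l,n,np.round(r[0]['at'],1),round(r[0]['conf'],2)); 
        if r and r[0]['conf']>.4: obs.append((p,np.array(r[0]['at'])))
    if len(obs)>1: X,e=tri(obs); print('  ',X.round(1),np.round(e,1))
E
```

```text
pics
{'clock': 0.0, 'joints': array([ 1.54561589e+00,  3.85557607e-01,  6.64323313e-03, -4.97600404e-04,
       -1.19396920e+00, -2.58587981e-01]), 'joint_vel': array([ 0.00023956, -0.00043958,  0.00087064, -0.00040836, -0.00165508,
        0.00046408]), 'joint_efforts': array([-4.81781590e-04, -3.92284262e+01,  1.88403994e+01,  4.18609992e+00,
       -4.56395719e-03,  3.55953581e-06]), 'position': array([174.84820897, 599.61417204, 302.82778267]), 'ee_rot': array([ 9.89937760e-01, -1.41499428e-01, -1.08156330e-04,  1.06345163e-03]), 'contact_force': array([-0.33661408,  0.30807525, -0.65376926]), 'wrist_torque': array([-0.0088467 , -0.02654202,  0.0315526 ]), 'gripper_width': 85.24921424282104}
dock top [307.6 241.2] 0.22
tray scene [287.  197.1] 0.91
tray top [286.6 190.8] 0.89
   [537.8  80.1  63.1] [1.9 2. ]
lip scene [318.6 183.8] 0.64
catch_pad scene [338.2 192.6] 0.91
catch_pad top [309.4 239.4] 0.56
   [420.2  28.6  94.9] [1.6 1.6]
tooth_top scene [336.6 192.5] 0.67
tooth_top top [273.3 151.1] 0.73
   [509.7 108.5 184.6] [49.  50.7]
salt_jar scene [280.5 198.6] 0.84
salt_jar top [280.2 192.9] 0.71
   [538.6  99.2  73.1] [0.9 0.9]
pepper_jar scene [282.7 177. ] 0.73
pepper_jar top [302.7 180.1] 0.91
   [565.7  44.6  92.1] [0.1 0.1]
mug scene [307.2 154.4] 0.65
mug top [363.7 184.4] 0.64
   [ 561.6 -109.3   61.3] [1.2 1.4]
mill scene [187.1 291. ] 0.86
mill top [151.7 175.2] 0.57
   [582.7 420.   64.1] [0.6 0.5]
```

View pics/scene0.png

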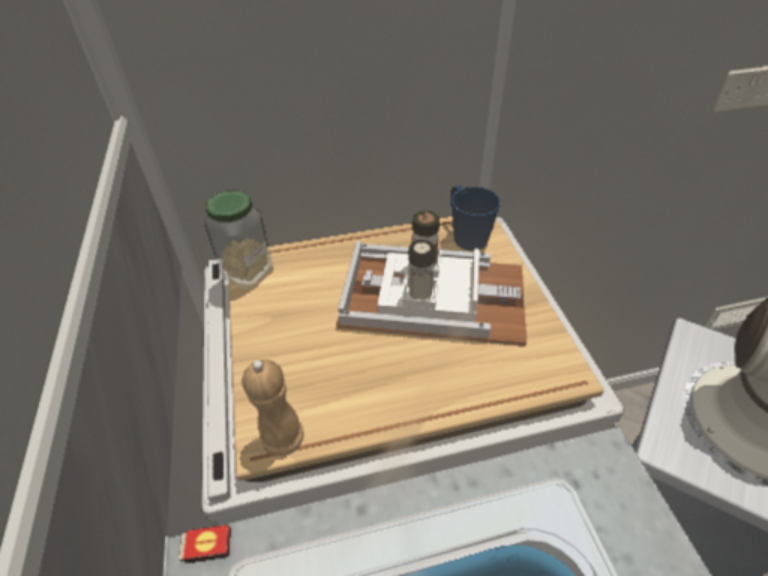

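View pics/top0.png

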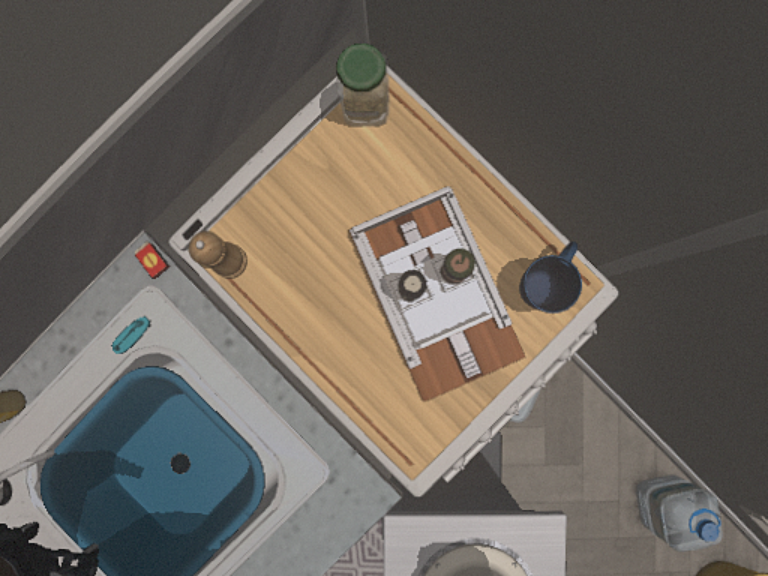

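View pics/wrist0.png

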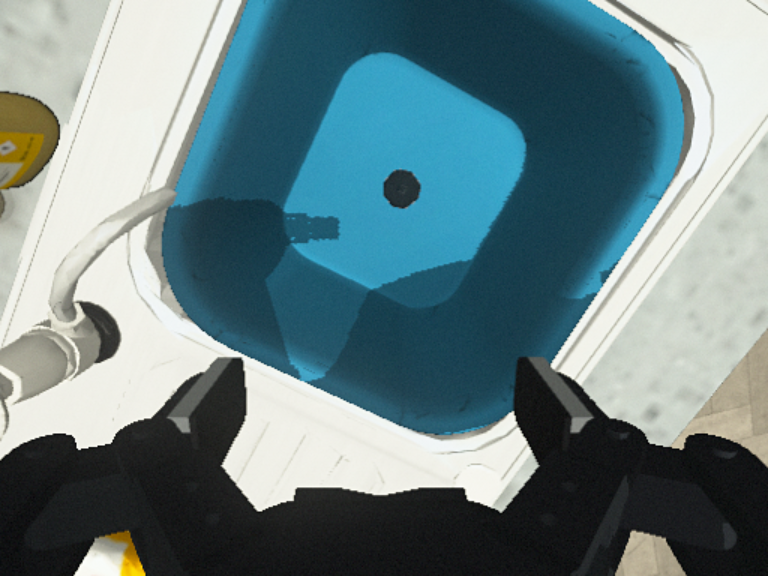

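```bash
python3 - <<'E'
from h import *
P={n:arm.get_image(n) for n in('scene','top')}
import pickle; pickle.dump(P,open('P.pkl','wb'))
for n,(a,b,c,d) in {'scene':(215,150,360,235),'top':(225,115,360,275)}.items():
    im=P[n]['img'][b:d,a:c,::-1]; k=min(800/(c-a),600/(d-b)); k=int(k)
    im=cv2.resize(im,None,fx=k,fy=k,interpolation=cv2.INTER_CUBIC); print(n,k,im.shape); cv2.imwrite(f'pics/{n}_z.png',im)
    print(np.array(P[n]['pose']).round(2), P[n]['fx'],P[n]['k1'])
E
```

```text
scene 5 (425, 725, 3)
[[-8.6000e-01  3.6000e-01 -3.7000e-01  2.5916e+02]
 [-5.1000e-01 -6.1000e-01  6.0000e-01  6.4598e+02]
 [-1.0000e-02  7.1000e-01  7.1000e-01  7.2064e+02]
 [ 0.0000e+00  0.0000e+00  0.0000e+00  1.0000e+00]] 348.7650519937283 7.845245782482737e-06
top 3 (480, 405, 3)
[[ 0.00000e+00  1.00000e+00 -7.00000e-02  4.66670e+02]
 [-1.00000e+00 -0.00000e+00 -1.00000e-02  1.38480e+02]
 [-1.00000e-02  7.00000e-02  1.00000e+00  1.07435e+03]
 [ 0.00000e+00  0.00000e+00  0.00000e+00  1.00000e+00]] 409.64147254716823 -0.10582169139422452
```

View pics/scene_z.png

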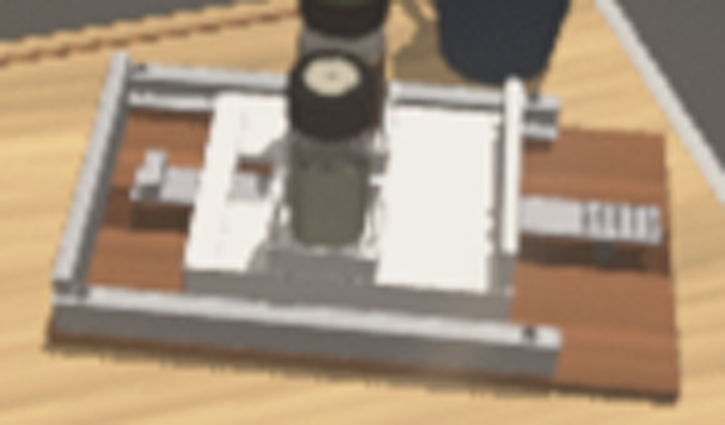

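View pics/top_z.png

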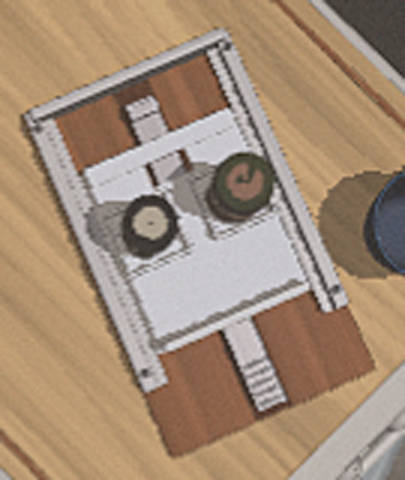

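```bash
cat > fit.py <<'E'
from h import *
import pickle
from scipy.optimize import least_squares
P=pickle.load(open('P.pkl','rb'))
def t(u,v):return ('top',np.array([225+(u-1)/3,115+(v-1)/3]))
def s(u,v):return ('scene',np.array([215+(u-2)/5,150+(v-2)/5]))
F=[((-155,90,10),t(172,456)),((-155,-90,10),t(374,367)),((-145,12,30),t(257,411)),((-145,-12,30),t(287,400)),((114,0,41),t(142,103)),
 ((-155,90,10),s(675,385)),((-155,-90,10),s(663,135)),((-145,12,30),s(658,242)),((-145,-12,30),s(661,207)),((114,0,41),s(150,158))]
def W(q,X):
    c,s_=np.cos(q[2]),np.sin(q[2]); return np.array([q[0]+c*X[0]-s_*X[1],q[1]+s_*X[0]+c*X[1],57+X[2]])
def res(q): return np.concatenate([proj(P[c],W(q,X)+np.array([0,0,0]))-uv for X,(c,uv) in F])
r=least_squares(res,[510,75,.4],loss='soft_l1'); q=r.x
E
cat > run.py <<'E'
from fit import *
print(q, np.rad2deg(q[2])); print(res(q).reshape(-1,2).round(1))
for X in[(-120,0,30),(-145,0,30)]: print(W(q,X))
import sys
tx=float(sys.argv[1])
for n,(a,b,c,d,k) in {'scene':(215,150,360,235,5),'top':(225,115,360,275,3)}.items():
    im=cv2.resize(P[n]['img'][b:d,a:c,::-1],None,fx=k,fy=k,interpolation=cv2.INTER_CUBIC)
    if n=='top': k2=1.25
    def L(pts,col):
        pp=np.array([[(proj(P[n],W(q,X))-[a,b]+.5)*k*1-.5] for X in pts]).round().astype(int)
        cv2.polylines(im,[pp],True,col,1)
    L([(-155,90,10),(-155,-90,10),(155,-90,10),(155,90,10)],(0,0,255))
    L([(-145,12,30),(-145,-12,30),(124,-12,30),(124,12,30)],(0,255,0))
    L([(109,12,41),(109,-12,41),(119,-12,41),(119,12,41)],(255,0,0))
    L([(tx-80,62,66),(tx-80,-62,66),(tx-80,-62,32),(tx-80,62,32)],(255,0,255))
    L([(tx+80,76,38),(tx+80,-76,38),(tx-80,-76,38),(tx-80,76,38)],(255,255,0))
    L([(tx+44,18,38),(tx+44,-18,38),(tx+64,-18,38),(tx+64,18,38)],(0,255,255))
    cv2.imwrite(f'pics/ov_{n}_{sys.argv[1]}.png',im)
E
python3 run.py 5
```

```text
[5.33465491e+02 7.17882322e+01 4.02206510e-01] 23.044735509879445
[[ 0.1  0.3]
 [ 0.   0.9]
 [ 0.3 -0.5]
 [-0.5 -0.8]
 [ 0.9  1. ]
 [ 0.2  0.7]
 [ 0.2 -0.3]
 [-0.3 -0.4]
 [-1.2 -0.1]
 [-0.1  0.8]]
[423.04155134  24.81426541  87.        ]
[400.03656391  15.02802234  87.        ]
```

View pics/ov_scene_5.png

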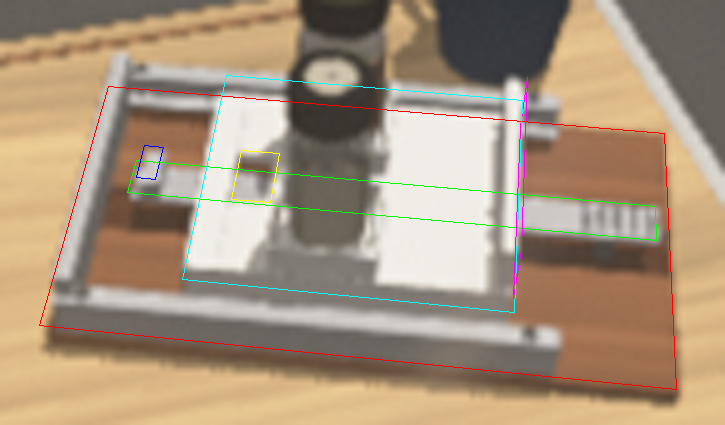

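View pics/ov_top_5.png

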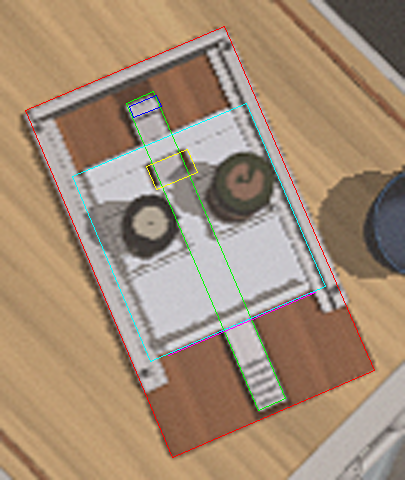

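Request:
apply_moves(
  increments=[
    [[0.4, 0.48, 0, 0, 0, 0, -1], [0.8, 0.96, 0, 0, 0, 0, -1], [0.8, 0.96, 0, 0, 0, 0, -1]],
  ],
)

```text
clock: 1.9
position: [225.6, 482.4, 304.0]
ee_rot: [0.99, -0.142, -0.0, 0.001]
contact_force: [0.4, 0.0, -0.0]
gripper_width: 44.2
```

Request:
apply_moves(
  increments=[
    [[0.3, 0.36, 0, 0, 0, 0, -1], [0.6, 0.72, 0, 0, 0, 0, -1], [0.8, 0.96, 0, 0, 0, 0, -1]],
  ],
)

```text
clock: 2.2
position: [275.3, 368.2, 304.1]
ee_rot: [0.99, -0.142, -0.0, 0.0]
contact_force: [0.5, 0.1, 0.7]
gripper_width: 0.3
```

Request:
apply_moves(
  increments=[
    [[0.3, 0.36, 0, 0, 0, 0, -1], [0.6, 0.72, 0, 0, 0, 0, -1], [0.8, 0.96, 0, 0, 0, 0, -1]],
  ],
)

```text
clock: 2.5
position: [325.0, 253.8, 304.2]
ee_rot: [0.99, -0.142, 0.0, -0.0]
contact_force: [-0.3, 0.4, 0.8]
gripper_width: -0.2
```

Request:
apply_moves(
  increments=[
    [[0.3, 0.36, 0, 0, 0, 0, -1], [0.6, 0.72, 0, 0, 0, 0, -1], [0.8, 0.96, 0, 0, 0, 0, -1]],
  ],
)

```text
clock: 2.8
position: [374.9, 139.4, 304.3]
ee_rot: [0.99, -0.142, 0.0, -0.0]
contact_force: [0.4, 0.5, 0.4]
gripper_width: -0.2
```

Request:
apply_moves(
  increments=[
    [[0.3, 0.36, 0, 0, 0, 0.25, -1], [0.6, 0.72, 0, 0, 0, 0.5, -1], [0.82, 0.96, 0, 0, 0, 0.75, -1], [0.82, 0.96, 0, 0, 0, 1, -1], [0.82, 0.96, 0, 0, 0, 1, -1]],
  ],
)

```text
clock: 3.3
position: [426.7, 25.7, 303.9]
ee_rot: [0.924, -0.383, -0.0, 0.0]
contact_force: [-0.7, 0.5, -0.6]
gripper_width: -0.3
```

Request:
apply_moves(
  increments=[
    [[0, 0, 0.4, 0, 0, 0.26, -1], [0, 0, 0.8, 0, 0, 0.52, -1], [0, 0, 0.9, 0, 0, 0.77, -1], [0, 0, 0.9, 0, 0, 0.77, -1], [0, 0, 0.9, 0, 0, 0.77, -1]],
  ],
)

```text
clock: 3.8
position: [427.0, 27.3, 214.6]
ee_rot: [0.836, -0.549, 0.0, -0.0]
contact_force: [-0.4, -0.5, 0.2]
gripper_width: 0.2
```

```bash
cat > st.py <<'E'
from h import *
from scipy.spatial.transform import Rotation as R
def st(q=(533.47,71.79,.4022)):
    s=arm.read_state(); M=R.from_quat(s['ee_rot']).as_matrix(); p=np.array(s['position'])
    tip=p+M[:,2]*73; d=tip-np.array([q[0],q[1],57]); c,sn=np.cos(q[2]),np.sin(q[2])
    print('t',round(s['clock'],2),'tipdock',np.round([c*d[0]+sn*d[1],-sn*d[0]+c*d[1],d[2]],1),'yawx',np.rad2deg(np.arctan2(M[1,0],M[0,0])).round(2),'z',M[:,2].round(3),'F',s['contact_force'].round(1),'j',s['joints'].round(2))
E
python3 - <<'E'
from st import *
st()
p=arm.get_image('wrist'); save(p,'w1')
p=arm.get_image('scene')
cv2.imwrite('pics/s1.png',cv2.resize(p['img'][100:240,200:380,::-1],None,fx=4,fy=4))
E
```

```text
t 3.8 tipdock [-115.4    0.7   84.6] yawx -66.64 z [ 0.001  0.    -1.   ] F [-0.4 -0.5  0.2] j [ 0.45  0.14 -0.58  0.   -0.84 -0.04]
```

View pics/s1.png

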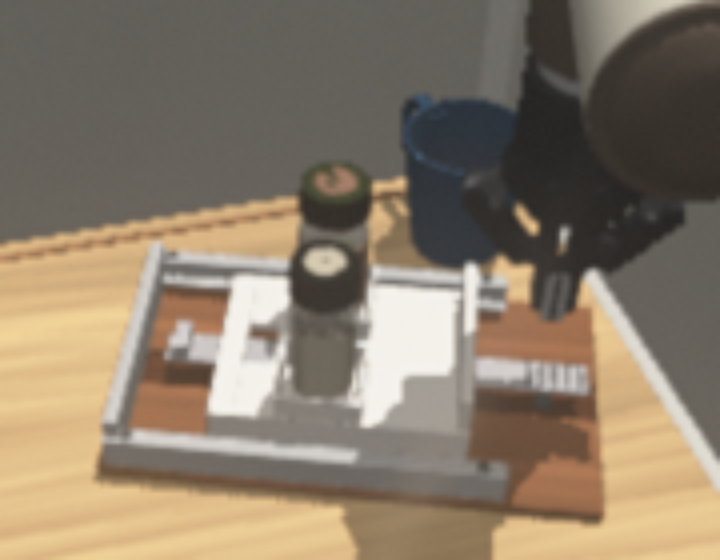

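View pics/w1.png

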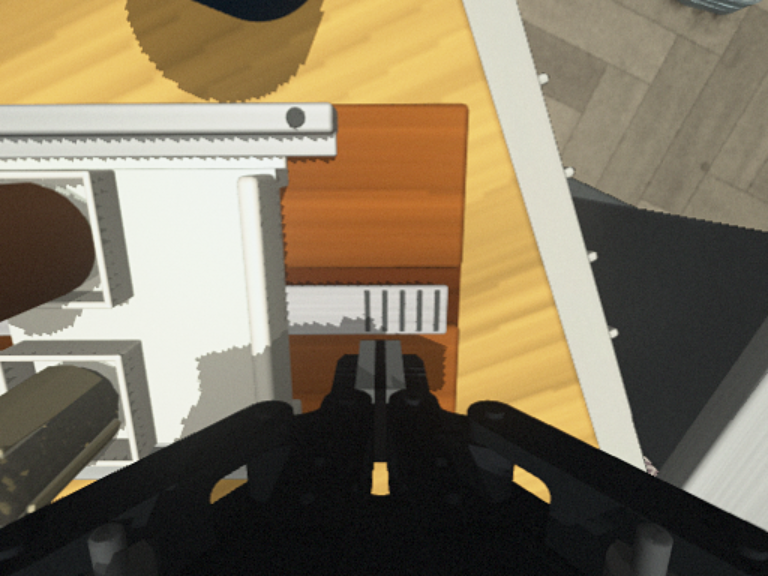

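Request:
apply_moves(
  increments=[
    [[0, 0, 0, 0, 0, 0.29, -1], [0, 0, 0, 0, 0, 0.58, -1], [0, 0, 0, 0, 0, 0.87, -1], [0, 0, 0, 0, 0, 1, -1]],
  ],
)

```text
clock: 4.3
position: [427.0, 27.0, 215.2]
ee_rot: [-0.671, 0.741, -0.0, 0.001]
contact_force: [-0.1, -0.3, 0.1]
gripper_width: -0.2
```

Request:
apply_moves(
  increments=[
    [[0, 0, 0, 0, 0, 0.29, -1], [0, 0, 0, 0, 0, 0.58, -1], [0, 0, 0, 0, 0, 0.87, -1], [0, 0, 0, 0, 0, 1, -1]],
  ],
)

```text
clock: 4.7
position: [427.0, 27.0, 215.2]
ee_rot: [-0.467, 0.884, -0.0, 0.002]
contact_force: [0.2, 1.1, 0.6]
gripper_width: -0.4
```

Request:
apply_moves(
  increments=[
    [[0, 0, 0, 0, 0, 0.29, -1], [0, 0, 0, 0, 0, 0.58, -1], [0, 0, 0, 0, 0, 0.87, -1], [0, 0, 0, 0, 0, 1, -1]],
  ],
)

```text
clock: 5.1
position: [427.0, 27.0, 215.2]
ee_rot: [-0.233, 0.972, 0.0, 0.001]
contact_force: [-0.8, -0.5, 0.6]
gripper_width: -0.3
```

Request:
apply_moves(
  increments=[
    [[0, 0, 0, 0, 0, 0.15, -1], [0, 0, 0.2, 0, 0, 0.15, -1], [0, 0, 0.35, 0, 0, 0.15, -1], [0, 0, 0.35, 0, 0, 0.15, -1]],
  ],
)

```text
clock: 5.5
position: [426.0, 26.5, 178.5]
ee_rot: [-0.198, 0.98, -0.0, -0.001]
contact_force: [-0.2, -0.1, 0.5]
gripper_width: -0.2
```

```bash
python3 - <<'E'
from st import *
st()
p=arm.get_image('wrist'); save(p,'w2')
p=arm.get_image('scene')
cv2.imwrite('pics/s2.png',cv2.resize(p['img'][100:240,200:380,::-1],None,fx=4,fy=4))
E
```

```text
t 5.5 tipdock [-116.8    0.5   48.5] yawx -157.12 z [-0.002 -0.    -1.   ] F [-0.2 -0.1  0.5] j [ 0.45  0.2  -0.63 -0.   -0.74 -1.62]
```

View pics/s2.png

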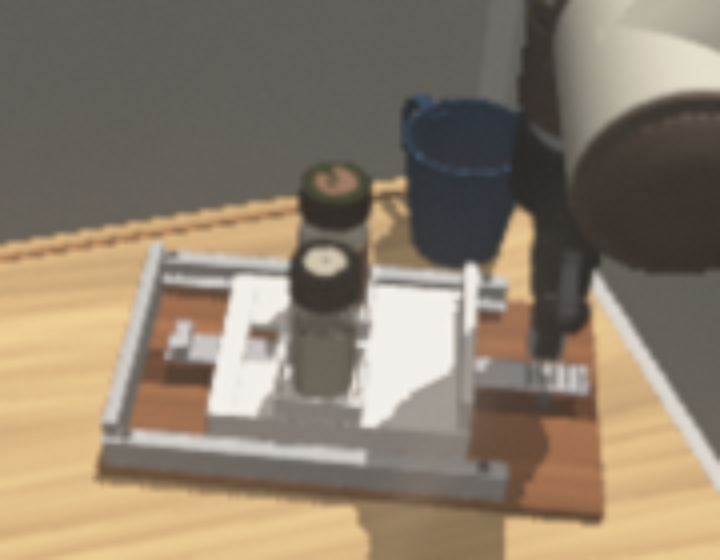

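View pics/w2.png

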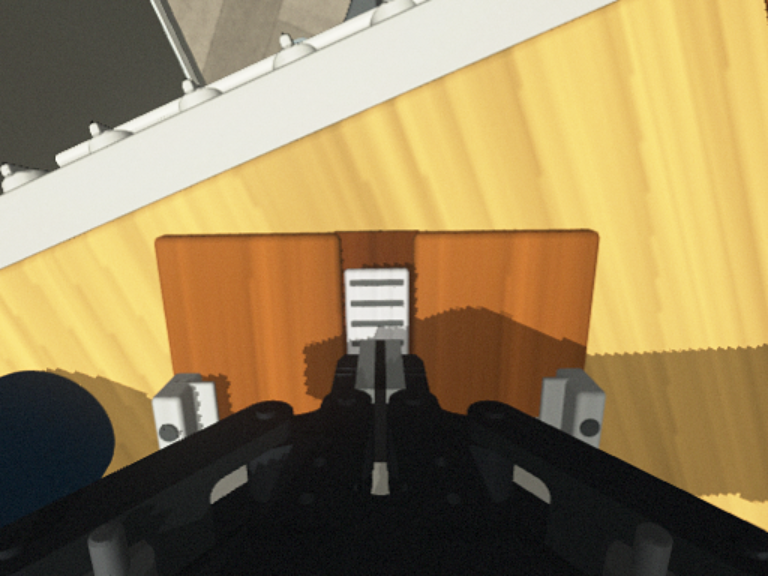

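Request:
apply_moves(
  increments=[
    [[0, 0, 0.06, 0, 0, 0, -1], [0, 0, 0.12, 0, 0, 0, -1], [0, 0, 0.18, 0, 0, 0, -1], [0, 0, 0.18, 0, 0, 0, -1]],
  ],
)

```text
clock: 6.0
position: [426.0, 26.4, 160.1]
ee_rot: [-0.198, 0.98, -0.0, -0.001]
contact_force: [-0.0, 0.1, -0.1]
gripper_width: 0.1
```

Request:
apply_moves(
  increments=[
    [[0, 0, 0.03, 0, 0, 0, -1], [0, 0, 0.06, 0, 0, 0, -1], [0, 0, 0.06, 0, 0, 0, -1]],
  ],
)

```text
clock: 6.3
position: [426.4, 26.6, 154.8]
ee_rot: [-0.198, 0.98, -0.0, -0.0]
contact_force: [-1.6, -1.0, 3.5]
gripper_width: 0.0
```

```bash
python3 -c "
from st import *
st()"
```

```text
t 6.3 tipdock [-116.2    0.3   24.8] yawx -157.2 z [-0. -0. -1.] F [-1.6 -1.   3.5] j [ 0.45  0.24 -0.66  0.   -0.67 -1.62]
```

Request:
apply_moves(
  increments=[
    [[0, 0, 0.04, 0, 0, 0, -1], [0, 0, 0.08, 0, 0, 0, -1], [0, 0, 0.08, 0, 0, 0, -1]],
  ],
)

```text
clock: 6.6
position: [426.5, 26.6, 146.7]
ee_rot: [-0.198, 0.98, -0.0, -0.0]
contact_force: [-1.0, -0.3, 6.0]
gripper_width: -0.2
```

```bash
python3 - <<'E'
from st import *
st()
p=arm.get_image('scene')
cv2.imwrite('pics/s3.png',cv2.resize(p['img'][100:240,200:380,::-1],None,fx=4,fy=4))
E
```

```text
t 6.6 tipdock [-116.1    0.2   16.7] yawx -157.19 z [-0. -0. -1.] F [-1.  -0.3  6. ] j [ 0.45  0.25 -0.67  0.   -0.65 -1.62]
```

View pics/s3.png

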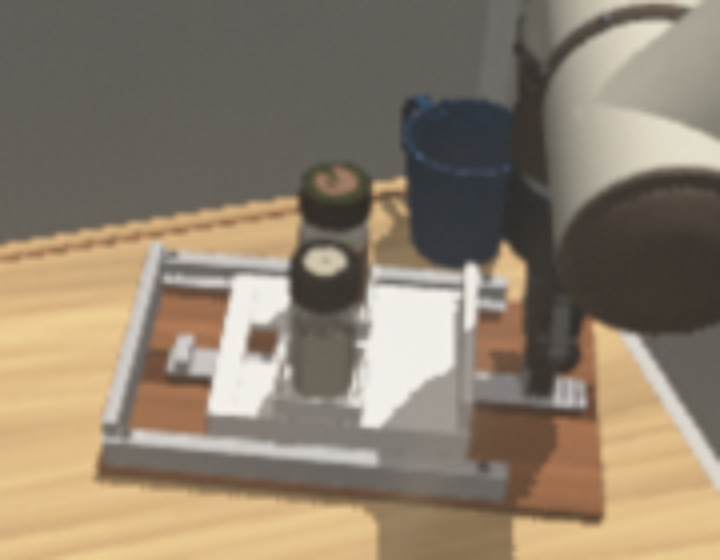

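Request:
apply_moves(
  increments=[
    [[-0.08, 0, 0, 0, 0, 0, -1], [-0.16, 0, 0, 0, 0, 0, -1], [-0.22, 0, 0, 0, 0, 0, -1], [-0.26, 0, 0, 0, 0, 0, -1], [-0.29, 0, 0, 0, 0, 0, -1], [-0.32, 0, 0, 0, 0, 0, -1], [-0.35, 0, 0, 0, 0, 0, -1], [-0.38, 0, 0, 0, 0, 0, -1]],
  ],
)

```text
clock: 7.45
position: [457.7, 39.6, 145.7]
ee_rot: [-0.197, 0.98, -0.001, -0.005]
contact_force: [-8.4, -2.6, 7.1]
gripper_width: -0.1
```

```bash
python3 - <<'E'
from st import *
st()
p=arm.get_image('scene')
cv2.imwrite('pics/s4.png',cv2.resize(p['img'][100:240,200:380,::-1],None,fx=4,fy=4))
E
```

```text
t 7.45 tipdock [-83.1   0.1  15.7] yawx -157.27 z [-0.01  -0.004 -1.   ] F [-8.4 -2.6  7.1] j [ 0.44  0.3  -0.59 -0.   -0.69 -1.61]
```

View pics/s4.png

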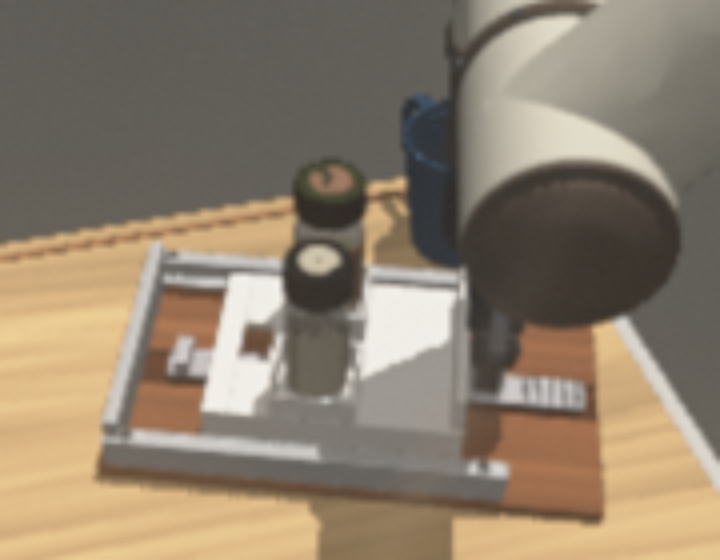

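Request:
apply_moves(
  increments=[
    [[-0.04, 0, -0.01, 0, 0, 0, -1], [-0.08, 0, -0.01, 0, 0, 0, -1], [-0.12, 0, -0.01, 0, 0, 0, -1], [-0.15, 0, -0.01, 0, 0, 0, -1], [-0.18, 0, -0.01, 0, 0, 0, -1], [-0.21, 0, -0.01, 0, 0, 0, -1], [-0.24, 0, -0.01, 0, 0, 0, -1], [-0.27, 0, -0.01, 0, 0, 0, -1]],
  ],
)

```text
clock: 8.3
position: [482.5, 49.9, 146.7]
ee_rot: [-0.197, 0.98, -0.001, -0.006]
contact_force: [-8.9, -3.0, 7.2]
gripper_width: 0.2
```

```bash
python3 - <<'E'
from st import *
st()
p=arm.get_image('scene')
cv2.imwrite('pics/s5.png',cv2.resize(p['img'][100:240,200:380,::-1],None,fx=4,fy=4))
E
```

```text
t 8.3 tipdock [-56.3  -0.1  16.7] yawx -157.28 z [-0.011 -0.004 -1.   ] F [-8.9 -3.   7.2] j [ 0.44  0.34 -0.53 -0.   -0.72 -1.61]
```

View pics/s5.png

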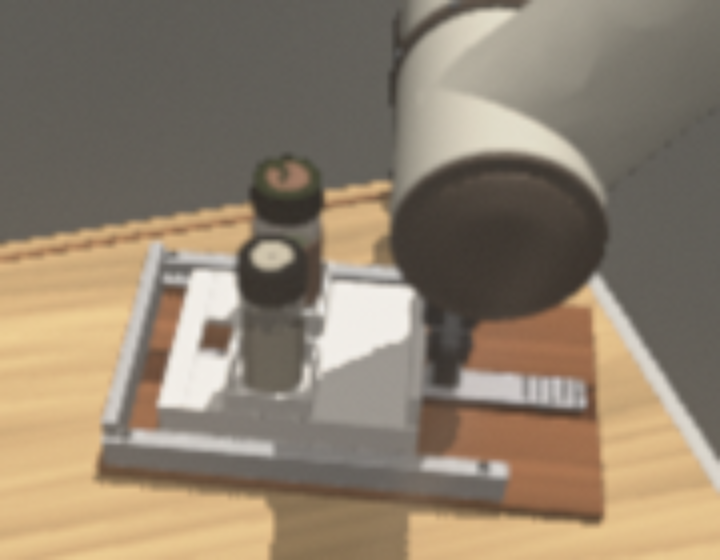

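Request:
apply_moves(
  increments=[
    [[-0.03, 0, 0, 0, 0, 0, -1], [-0.06, 0, 0, 0, 0, 0, -1], [-0.09, 0, 0, 0, 0, 0, -1], [-0.12, 0, 0, 0, 0, 0, -1], [-0.15, 0, 0, 0, 0, 0, -1], [-0.18, 0, 0, 0, 0, 0, -1], [-0.2, 0, 0, 0, 0, 0, -1]],
  ],
)

```text
clock: 9.05
position: [501.0, 57.8, 146.7]
ee_rot: [-0.197, 0.98, -0.001, -0.006]
contact_force: [-12.5, -4.0, 9.4]
gripper_width: -0.1
```

Request:
apply_moves(
  increments=[
    [[-0.01, 0, 0, 0, 0, 0, -1], [-0.02, 0, 0, 0, 0, 0, -1], [-0.03, 0, 0, 0, 0, 0, -1]],
  ],
)

```text
clock: 9.35
position: [501.4, 57.9, 146.4]
ee_rot: [-0.197, 0.98, -0.001, -0.009]
contact_force: [-14.4, -4.8, 8.5]
gripper_width: 0.0
```

```bash
python3 - <<'E'
from st import *
st()
p=arm.get_image('scene')
cv2.imwrite('pics/s6.png',cv2.resize(p['img'][100:240,200:380,::-1],None,fx=4,fy=4))
E
```

```text
t 9.35 tipdock [-36.2  -0.2  16.4] yawx -157.31 z [-0.016 -0.006 -1.   ] F [-14.4  -4.8   8.5] j [ 0.44  0.37 -0.48 -0.   -0.74 -1.61]
```

View pics/s6.png

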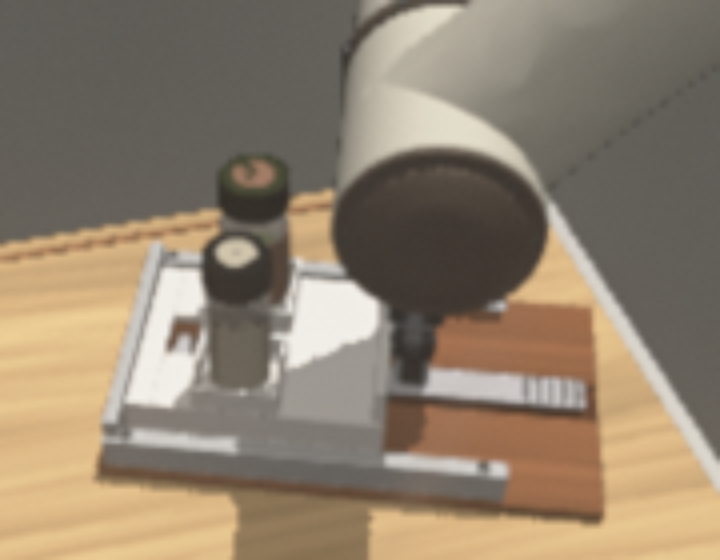

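Request:
apply_moves(
  increments=[
    [[-0.02, 0, 0, 0, 0, 0, -1], [-0.04, 0, 0, 0, 0, 0, -1], [-0.04, 0, 0, 0, 0, 0, -1]],
  ],
)

```text
clock: 9.7
position: [502.0, 58.0, 145.4]
ee_rot: [-0.197, 0.98, -0.002, -0.013]
contact_force: [-18.6, -8.0, 12.2]
gripper_width: 0.3
```

```bash
python3 - <<'E'
from st import *
st()
import pickle
P={'scene':arm.get_image('scene'),'top':arm.get_image('top')}
pickle.dump(P,open('P.pkl','wb'))
E
python3 run.py 60
```

```text
t 9.7 tipdock [-36.2  -0.3  15.4] yawx -157.32 z [-0.024 -0.009 -1.   ] F [-18.6  -8.   12.2] j [ 0.44  0.37 -0.47 -0.   -0.75 -1.61]
[5.33465491e+02 7.17882322e+01 4.02206510e-01] 23.044735509879445
[[ 0.1  0.3]
 [ 0.   0.9]
 [ 0.3 -0.5]
 [-0.5 -0.8]
 [ 0.9  1. ]
 [ 0.2  0.7]
 [ 0.2 -0.3]
 [-0.3 -0.4]
 [-1.2 -0.1]
 [-0.1  0.8]]
[423.04155134  24.81426541  87.        ]
[400.03656391  15.02802234  87.        ]
```

View pics/ov_scene_60.png

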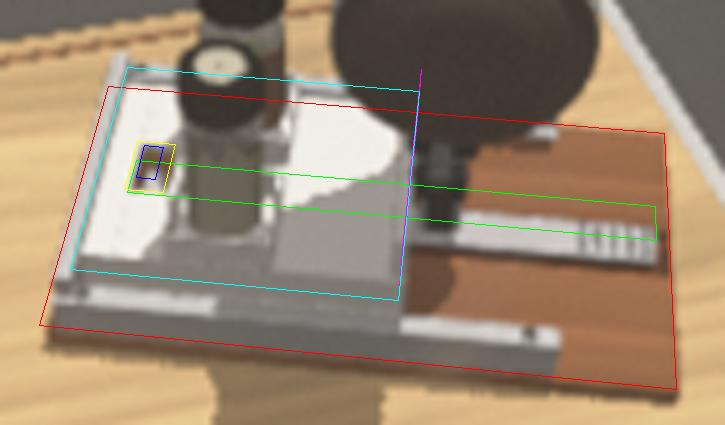

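View pics/ov_top_60.png

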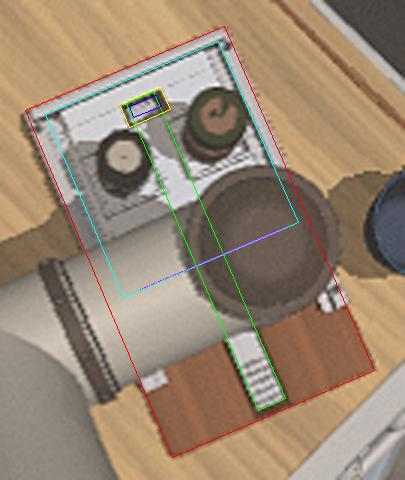

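Request:
apply_moves(
  increments=[
    [[0.04, 0, 0, 0, 0, 0, -1], [0.08, 0, 0, 0, 0, 0, -1], [0.12, 0, 0, 0, 0, 0, -1], [0.15, 0, 0, 0, 0, 0, -1], [0.15, 0, -0.05, 0, 0, 0, -1], [0.15, 0, -0.1, 0, 0, 0, -1], [0.15, 0, -0.2, 0, 0, 0, -1], [0.15, 0, -0.4, 0, 0, 0, -1]],
  ],
)

```text
clock: 10.6
position: [495.2, 55.7, 186.5]
ee_rot: [-0.197, 0.98, -0.0, -0.004]
contact_force: [0.4, 0.5, 0.2]
gripper_width: 0.2
```

Request:
apply_moves(
  increments=[
    [[0.1, 0, -0.4, 0, 0, 0, -1], [0.4, 0, -0.8, 0, 0, 0, -1], [0.7, 0, -1, 0, 0, 0, -1], [1, 0, -1, 0, 0, 0, -1], [1, 0, -1, 0, 0, 0, -1]],
  ],
)

```text
clock: 11.1
position: [401.0, 16.1, 288.0]
ee_rot: [-0.197, 0.98, 0.001, -0.002]
contact_force: [-0.3, -0.5, 0.2]
gripper_width: 0.0
```

```bash
python3 - <<'E'
from st import *
st()
import pickle
P={'scene':arm.get_image('scene'),'top':arm.get_image('top')}
pickle.dump(P,open('P.pkl','wb'))
save(P['scene'],'send')
E
python3 run.py 60 >/dev/null; cp pics/ov_scene_60.png pics/e1.png; cp pics/ov_top_60.png pics/e2.png
```

```text
t 11.1 tipdock [-143.9    0.7  158. ] yawx -157.28 z [-0.003  0.001 -1.   ] F [-0.3 -0.5  0.2] j [ 0.45  0.01 -0.52 -0.   -1.05 -1.62]
```

View pics/e1.png

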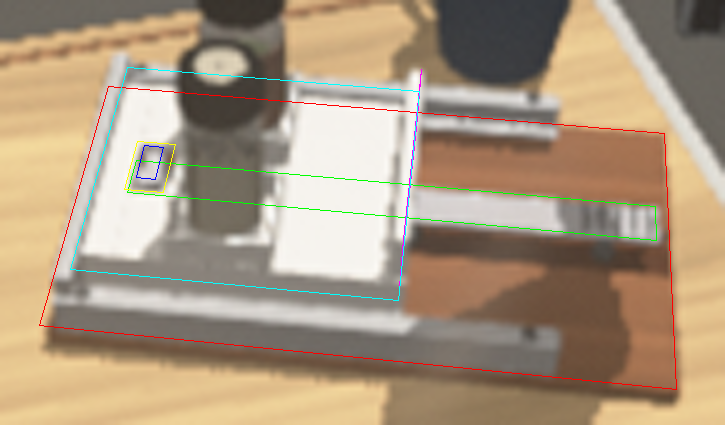

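View pics/e2.png

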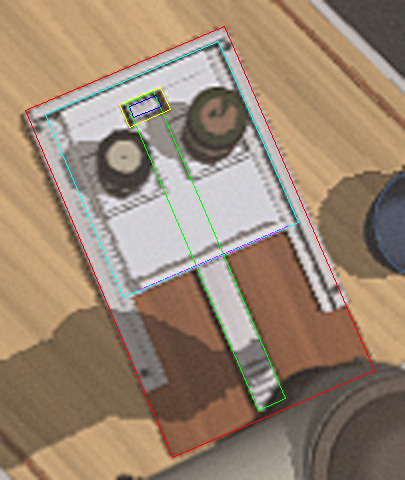

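View pics/send.png

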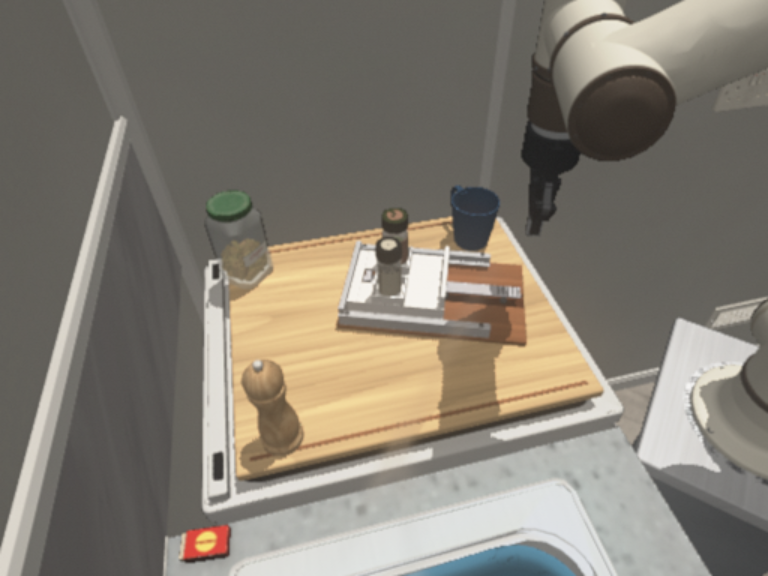

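```bash
python3 -c "
from bench import arm
print(arm.job_done())"
```

```text
the job is handed in; nothing more can be done
None
```

The tray is in its dock, pushed home against the end stop and locked by the catch tooth. I handed the job in at about 11 s of the 29 s allowed.

- **What I did:** I closed the gripper and held the catch bar about 13 mm down with the fingertips. With the bar held down I slid forward along it, pushing the tray by its rear lip over the tooth. At the end stop the fingertip position stopped changing and the push force rose from about 9 N to 20 N. I then eased back, still on the bar, and lifted clear so the bar sprang up.
- **Last checks:** In the scene and top pictures the tray matches the model drawn at dock x +60 mm. The bar is back up and the tooth shows inside the window. Both jars are standing in their compartments, the mug and mill look unmoved, and the contact force is near zero with the arm clear.
- **Disagreement:** The fingertip, worked out from the arm's position, stopped at dock x -36 mm, about 3–5 mm short of what I expected. The tool was tilting slightly under the push and the calibration is good to about 2 mm. I took the tray as home from the pictures and the hard stop.
- **Not measured directly:** I judged the tooth height and the lock from the pictures only. I did not tug on the tray to test it.

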